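# Set out the axle and eccentric parts on the marking-out plate

## Task

On the bare metal plate, put each part in its scribed outline: the eccentric sheave in the ring, the axle box with the oil cup left of it (as the robot sees it), the plain axle box right of it, and the black valve handle lying along the long outline behind it, away from the robot. Then set the steel collar flat on the middle of the sheave. Leave the copper bend and the brass lubricator where they lie.

Things in the scene. Friction and masses are not known exactly. Their poses are not given: they have to be found in the camera images.
- plate: fixed metal plate 210 (x) x 280 (y) x 8 mm. Origin: centre of underside. x points away from the robot (behind), y to its left, turned up to 0.3 rad. Scribed outlines, centres in plate x, y: ring, 60 mm across, (-45, 0) mm; rectangles 58 (x) x 44 (y), left (-45, +95), right (-45, -95); long outline 34 (x) x 86 (y), (+55, 0). The loose parts start on a 3 mm cork mat on the bench's other side.
- sheave: brass eccentric sheave: a plain disc 52 mm in diameter, 18 mm thick, groove round its edge (flanges 5 mm at top and bottom), lying flat, about 0.3 kg. Origin: centre of its underside, z up. The dark bore, 6 mm off centre along its x, is filled: only the flat top counts.
- box_cup: bronze axle box with an oil cup: block 50 (x) x 36 (y) x 34 mm high, with a round oil cup of 18 mm diameter standing 12 mm above the middle of its top; its x ends are grooved, its y faces are flat and plain to grip (36 mm apart). About 0.34 kg. Origin: centre of its underside, z up. The 50 mm length goes along plate x, either way round.
- box_plain: plain bronze axle box: same block 50 (x) x 36 (y) x 34 mm high, flat top without oil cup. Same grip, mass and origin. The 50 mm length goes along plate x, either way round.
- handle: black bakelite valve handle lying flat: bar 80 mm long (its x), knobs of 18 mm diameter at the ends and a square hub 26 (x) x 24 (y) mm in the middle, all 16 mm high; to be gripped across the hub along its y (24 mm). About 0.06 kg. Origin: centre of its underside, z up. Its length goes along plate y, either way round.
- collar: steel collar: plain ring of 32 mm outer and 17 mm inner diameter, 16 mm high, lying flat, about 0.07 kg. Origin: centre of its underside, z up. Goes flat on the sheave's top.
- bend: copper exhaust pipe bend, a quarter turn of 14 mm pipe, about 54 x 54 mm over all, 16 mm high, among the parts: leave it. Origin: about the middle of that square, underside.
- lubricator: small turned brass lubricator pot, 32 mm diameter at the foot, 34 mm high with a narrow neck, among the parts: leave it. Origin: centre of its underside.

How it is judged:
By the outcome, as a careful person would: the job done as asked, in the order asked, and still so for the second after the job is handed in, with the robot touching nothing.
It also fails if it takes over 131 s, if anything falls off the work surface, if the arm or the gripper's body presses on something with over 40 N, if the wrist force passes 120 N, or if a joint passes its speed limit or range.

## Robot

A 6-joint arm with a two-finger parallel gripper is mounted at the origin on the work surface. World frame = base frame: x ahead of the robot, y to its left, z up, the work surface at z = 0. Lengths are in m, angles in rad, forces in N, time in s.
With the tool pointing down it reaches from about 0.35 to 0.775 m from the base axis. Payload 5.5 kg.
Tool frame: the origin (TCP) lies midway between the tips of the shut fingers; the grasp point (between the pads) lies grip_point_offset behind it (grip_point_offset is the distance from the TCP to the grasp point, in m); z points along the fingers, y is the direction in which the jaws open and shut (so a half turn about z gives the same grasp; the last joint's range is limited). The gripper opens to 85 mm and grips with 20 to 120 N. Pads are 22 mm wide; open, the fingers measure 114 mm over their backs; the gripper's body (76 mm by 85 mm) begins 54 mm behind the grasp point. The pads swing forward as they close: fully open they stand 13 mm farther back than shut.
Start: joints at [0.978, 0.313, 0.046, 1.304, 0, 1.431], TCP at [0.252, 0.517, 0.231] pointing down, gripper open.
Joint ranges: [-2.76, 2.76], [-0.86, 1.69], [-1.03, 1.26], [-2.2, 2.34], [-1.47, 1.5], [-3.14, 3.14]. Speed limits (rad/s): [2.57, 2.57, 3.14, 3.14, 3.14, 3.14].

## Interface

Orientations are given as a unit quaternion [w, x, y, z].
In Python, from workcell import * gives the robot as it stands.
- The arm moves only by the tool send_rows, never from a script. Its argument "series" is one flat list of numbers, 7 for each row, row after row: the shift along the tool's x, y, z in cm, then the turn, a rotation vector about the tool's x, y, z in degrees, then the opening, from 0 (shut) to 1 (fully open). A call has 1 to 10 rows; each row is the pose to reach, as a shift and turn from the pose commanded when the call began, along the tool's axes at that moment; what a row does not reach only later rows make up. A row lasts 1/12 s, in which the tool goes at most 41.7 mm and 7.16 degrees, less where a joint would pass 70% of its speed; a pose out of reach is approached as far as the arm can. A call with a gripper value outside its range is refused whole. The fingers move at their own pace and stop on an object; "newtons" is the grip in N (left out, the last holds). Time passes only in rows, so rows that repeat a pose let the fingers close. It gives the time, the measured TCP pose, the force and the opening at its end, in the units of the state.
- get_state(): the state, without advancing time (a new reading comes with each control period).
- read_camera(name): name is "scene" or "top"; returns the picture (384x512x3 uint8, blue, green, red); there is no depth.
- camera_info(name): a dict with "K" (3x3 intrinsics, pixels), "D" ([k1, k2, p1, p2, k3] as OpenCV has them; the pictures are not rectified), "xyz" and "attitude" of the camera in the world. Camera axes: x right, y down, z forward; pixel columns grow to the right and rows downward; lengths in m; the calibration is good to about 2 mm. A picture is of the moment at which its call begins. camera_info takes no time and is no camera call.
- hand_in(): hands the job in, once; it reports no verdict.
Trained networks look in the newest picture that a camera, given by its name, has taken for a name from the list of things; names that differ only in an ending like _2 or _b are one class to them, and where a whole thing is asked for, a point or a joint stands for the part that bears it (a point fixed in the world has none). Each returns a list of dicts, best first, with "p" (0 to 1); they miss things now and then, are a little off and sometimes report something else, mostly with a low value. They report only what shows in the picture. A call takes as long as a camera call.
- silhouettes(camera, label): "pixels" (384x512 bool, what is visible of it) and "box" ([left, top, width, height] in pixels, round what is visible of it).
The state is a dict: "clock": time; "joint_pos": joint angles; "qvel": joint speeds; "tau": joint torques, N m; "tcp_pos": TCP position; "orientation": TCP orientation; "wrist_force": force on the tool from outside, world axes, zero at the start; "ft_torque": the same for the moment, N m; "finger_gap": finger opening in m.
Only numpy, scipy, OpenCV 4.12 (cv2) and the standard library are available. Lean on these libraries where they do the work, as an engineer would, in place of code of your own. Each camera call takes 0.05 s, during which the arm holds its last target. There are 200 camera calls.

## Working session

There is one attempt and no reset: what is moved stays moved. The work goes in short steps, Python scripts to look and compute and a tool call to move; the robot and the scene stay as the last step left them, time stands still between calls to the robot, and variables do not carry over. Pictures are saved under pics/ and viewed, about 12 in all and at most 16, crops included, and the job is handed in when it is done.

Besides the shell and the picture viewer there is one more tool, called in YAML: its name, and indented under it one key for each argument. send_rows: Moves the arm, as the interface text tells. Its arguments: {"type":"object","properties":{"series":{"type":"array"},"newtons":{"type":"number"}},"required":["series"]}

```bash
ls; mkdir -p pics; python3 - <<'E'
from workcell import *
import cv2
print(get_state())
try: print(grip_point_offset)
except Exception as e: print(e)
for n in("scene","top"):
    print(n,camera_info(n)); cv2.imwrite(f"pics/{n}0.png",read_camera(n))
E
```

```text
pics
{'clock': 0.0, 'joint_pos': array([9.78409697e-01, 3.14000478e-01, 4.49634702e-02, 1.30362507e+00,
       1.93479958e-05, 1.43121853e+00]), 'qvel': array([ 0.00027424, -0.00023119,  0.00017287,  0.0012229 ,  0.00124983,
        0.00090032]), 'tau': array([-3.48717103e-04, -4.80632186e+01,  2.98529935e+01,  1.95968914e-02,
       -1.43892053e-04,  1.13758270e-05]), 'tcp_pos': array([0.25125225, 0.51661349, 0.23040251]), 'orientation': array([-3.42879016e-04,  2.24475070e-01,  9.74479385e-01, -8.67633492e-04]), 'wrist_force': array([ 0.60148036,  0.48936915, -0.22582437]), 'ft_torque': array([-0.01532918,  0.00736371,  0.00264913]), 'finger_gap': 0.0855936905711063}
0.0187
scene {'K': array([[389.65516431,   0.        , 255.26590873],
       [  0.        , 389.65516431, 191.06167829],
       [  0.        ,   0.        ,   1.        ]]), 'D': array([-0.08863456,  0.        ,  0.        ,  0.        ,  0.        ]), 'xyz': array([ 1.18973765, -0.31054429,  0.73182336]), 'attitude': array([-0.32768067,  0.77566111,  0.50138186, -0.19897599])}
top {'K': array([[365.37419017,   0.        , 254.4741482 ],
       [  0.        , 365.37419017, 190.54766576],
       [  0.        ,   0.        ,   1.        ]]), 'D': array([-0.04926874,  0.        ,  0.        ,  0.        ,  0.        ]), 'xyz': array([0.43635164, 0.0016526 , 0.79955715]), 'attitude': array([ 0.05936126, -0.70235514,  0.70779891, -0.04684234])}
```

View pics/top0.png

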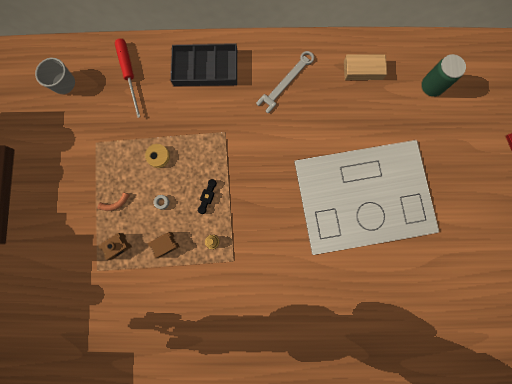

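View pics/scene0.png

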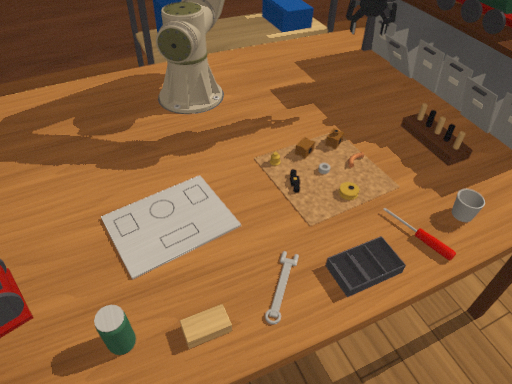

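```bash
cat > h.py <<'E'
from workcell import *
import numpy as np, cv2
from scipy.optimize import minimize
from scipy.spatial.transform import Rotation as R
def cam(n):
    c=camera_info(n); q=np.array(c["attitude"]); Rw=R.from_quat(q[[1,2,3,0]]).as_matrix()
    return c["K"],c["D"],Rw.T,-Rw.T@c["xyz"]
CAM={n:cam(n) for n in("top","scene")}
def proj(n,P):
    K,D,Rc,t=CAM[n]; return cv2.projectPoints(np.float64(P).reshape(-1,3),cv2.Rodrigues(Rc)[0],t,K,D)[0][:,0]
def prism(pts,z0,z1): 
    p=np.array(pts); return np.vstack([np.c_[p,np.full(len(p),z)] for z in(z0,z1)])
def rect(a,b,x=0,y=0): return [(x+s*a/2,y+u*b/2) for s,u in((1,1),(1,-1),(-1,-1),(-1,1))]
def circ(d,x=0,y=0): return [(x+d/2*np.cos(t),y+d/2*np.sin(t)) for t in np.linspace(0,2*np.pi,24,False)]
blk=prism(rect(50,36),0,34)
M={"sheave":[prism(circ(52),0,18)],"box_plain":[blk],"box_cup":[blk,prism(circ(18),34,46)],
 "handle":[prism(circ(18,31),0,16),prism(circ(18,-31),0,16),prism(rect(26,24),0,16),prism(rect(62,10),2,14)],
 "collar":[prism(circ(32),0,16)],"plate":[prism(rect(210,280),0,8)],
 "lubricator":[prism(circ(32),0,12),prism(circ(14),12,34)]}
M={k:[p/1000 for p in v] for k,v in M.items()}
S=4
def place(P,x,y,a,z):
    c,s=np.cos(a),np.sin(a); return np.c_[c*P[:,0]-s*P[:,1]+x,s*P[:,0]+c*P[:,1]+y,P[:,2]+z]
def render(n,name,x,y,a,z):
    m=np.zeros((384*S,512*S),np.uint8)
    for P in M[name]:
        h=cv2.convexHull((proj(n,place(P,x,y,a,z))*S+S/2-.5).astype(np.float32))
        cv2.fillConvexPoly(m,np.int32(np.round(h*16)),1,shift=4)
    return m
def masks(n,name,near=None):
    r=silhouettes(n,name); return [(d["p"],d["pixels"]) for d in r]
def back(n,u,z):
    K,D,Rc,t=CAM[n]; d=cv2.undistortPoints(np.float64(u).reshape(1,1,2),K,D)[0,0]
    o=-Rc.T@t; v=Rc.T@np.r_[d,1]; return (o+v*(z-o[2])/v[2])[:2]
def fit(name,mk,z,yaws=(0,.5,1,1.5,2,2.5),x0=None):
    """mk: dict cam->mask"""
    n0=list(mk)[0]; ys,xs=np.nonzero(mk[n0]); c=back(n0,(xs.mean(),ys.mean()),z+M[name][0][:,2].max()/2) if x0 is None else x0
    big={n:cv2.resize(m.astype(np.uint8),None,fx=S,fy=S,interpolation=cv2.INTER_NEAREST) for n,m in mk.items()}
    def f(v):
        s=0
        for n,b in big.items():
            r=render(n,name,v[0]/1e3,v[1]/1e3,v[2]/50,z); s+=1-(r&b).sum()/max(1,(r|b).sum())
        return s/len(big)
    best=None
    for a in yaws:
        s0=np.array([c[0]*1e3,c[1]*1e3,a*50]); o=minimize(f,s0,method="Nelder-Mead",options=dict(initial_simplex=[s0,s0+[8,0,0],s0+[0,8,0],s0+[0,0,12]],maxiter=90,xatol=.05,fatol=1e-4))
        if best is None or o.fun<best.fun: best=o
    return np.r_[best.x[:2],best.x[2]/50],1-best.fun
def outlines(n,img,x,y,a):
    for p in(circ(60,-45,0),rect(58,44,-45,95),rect(58,44,-45,-95),rect(34,86,55,0),rect(210,280)):
        q=proj(n,place(prism(p,8,8)[:len(p)]/1e3,x,y,a,0)); cv2.polylines(img,[np.int32(np.round((q*S+S/2-.5)*4))],True,(0,0,255),1,shift=2)
E
cat > m0.py <<'E'
from h import *
im={n:read_camera(n) for n in("top","scene")}
out=cv2.resize(im["top"],None,fx=S,fy=S,interpolation=cv2.INTER_CUBIC)
for k in("plate","sheave","box_cup","box_plain","handle","collar","lubricator"):
    mk={}
    for n in im:
        r=masks(n,k)
        print(k,n,[(round(p,2),int(m.sum())) for p,m in r][:3])
        if r: mk[n]=r[0][1]
    ya=(0,.2,-.2) if k=="plate" else (0,) if k in("sheave","collar","lubricator") else (0,.6,1.2,1.8,2.4)
    z=0 if k=="plate" else .003
    for sub in([["top"],["scene"],["top","scene"]]):
        if all(n in mk for n in sub):
            v,s=fit(k,{n:mk[n] for n in sub},z,ya); print("   ",sub,np.round(v,2),round(s,3))
    if k=="plate": outlines("top",out,v[0]/1e3,v[1]/1e3,v[2])
    else:
        c=cv2.findContours(render("top",k,v[0]/1e3,v[1]/1e3,v[2],z),0,2)[0]; cv2.drawContours(out,c,-1,(0,0,255),1)
o=np.hstack([out[480:1120,340:980],out[480:1120,1140:1780]])
cv2.imwrite("pics/ov.png",cv2.resize(o,(800,400),interpolation=cv2.INTER_AREA))
E
time python3 m0.py
```

```text
plate top [(0.89, 12018)]
plate scene [(0.74, 7586)]
    ['top'] [ 5.4297e+02 -2.2806e+02  1.6000e-01] 0.981
    ['scene'] [ 5.4224e+02 -2.2893e+02  1.7000e-01] 0.971
    ['top', 'scene'] [ 5.4247e+02 -2.2851e+02  1.6000e-01] 0.975
sheave top [(0.61, 450)]
sheave scene [(0.89, 281)]
    ['top'] [6.3723e+02 2.3194e+02 1.3000e-01] 0.921
    ['scene'] [6.3798e+02 2.2972e+02 1.3000e-01] 0.893
    ['top', 'scene'] [6.3668e+02 2.3060e+02 1.1000e-01] 0.901
box_cup top [(0.59, 559)]
box_cup scene [(0.64, 246)]
    ['top'] [437.06 314.81   2.16] 0.931
    ['scene'] [438.37 312.59   2.15] 0.893
    ['top', 'scene'] [437.1  314.32   2.15] 0.91
box_plain top [(0.64, 473), (0.27, 471)]
box_plain scene [(0.87, 290), (0.5, 119)]
    ['top'] [440.27 209.14   2.08] 0.9
    ['scene'] [441.24 209.34   2.08] 0.932
    ['top', 'scene'] [440.52 209.05   2.09] 0.911
handle top [(0.71, 313)]
handle scene [(0.46, 199)]
    ['top'] [ 5.4425e+02  1.1965e+02 -3.7000e-01] 0.872
    ['scene'] [ 5.4594e+02  1.1910e+02 -3.4000e-01] 0.908
    ['top', 'scene'] [ 5.4505e+02  1.1933e+02 -3.6000e-01] 0.885
collar top [(0.64, 144)]
collar scene [(0.43, 112)]
    ['top'] [5.3230e+02 2.1954e+02 5.0000e-02] 0.721
    ['scene'] [5.3518e+02 2.1907e+02 2.9000e-01] 0.903
    ['top', 'scene'] [ 5.337e+02  2.199e+02 -1.000e-02] 0.781
lubricator top [(0.7, 158)]
lubricator scene [(0.52, 102)]
    ['top'] [4.4619e+02 1.0851e+02 7.0000e-02] 0.838
    ['scene'] [ 4.4520e+02  1.1025e+02 -2.0000e-02] 0.79
    ['top', 'scene'] [4.4598e+02 1.0912e+02 2.2000e-01] 0.809
real	1m42.186s
user	0m57.460s
sys	0m37.052s
```

View pics/ov.png

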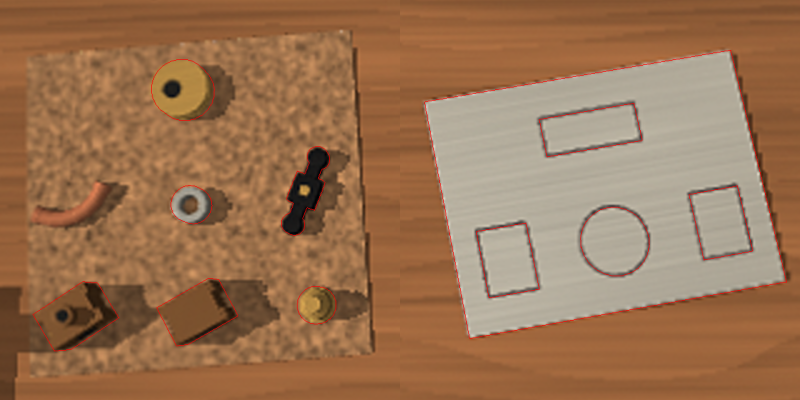

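```bash
cat > p.py <<'E'
from h import *
PL=np.array([.5425,-.2285,.163])
def onplate(x,y):
    c,s=np.cos(PL[2]),np.sin(PL[2]); return PL[0]+(c*x-s*y)/1e3,PL[1]+(s*x+c*y)/1e3
def plan(T):
    """T: (x,y,z,jawdir deg) TCP targets; prints shift cm / rotvec deg from the pose now (tool axes)"""
    s=get_state(); q=s["orientation"]; R0=R.from_quat(q[[1,2,3,0]]); p0=s["tcp_pos"]
    print("t %.2f tcp %s F %s gap %.4f jaw %.1f"%(s["clock"],np.round(p0,4),np.round(s["wrist_force"],1),s["finger_gap"],np.degrees(np.arctan2(*R0.as_matrix()[[1,0],1]))))
    for x,y,z,d in T:
        best=None
        for k in(0,180):
            a=np.radians(d+k); Y=np.array([np.cos(a),np.sin(a),0]); Z=np.array([0,0,-1.]); Rt=R.from_matrix(np.c_[np.cross(Y,Z),Y,Z])
            rv=np.degrees((R0.inv()*Rt).as_rotvec())
            if best is None or np.linalg.norm(rv)<np.linalg.norm(best): best=rv
        print(np.round(R0.inv().apply(np.array([x,y,z])-p0)*100,2),np.round(best,1))
E
python3 -c "
from p import *
plan([(.637,.231,.09,64),(.637,.231,.004,64)])
print([np.round(onplate(*v),4) for v in((-45,0),(-45,95),(-45,-95),(55,0))])"
```

```text
t 0.90 tcp [0.2516 0.5171 0.2314] F [-0.1  0.5  0.2] gap 0.0854 jaw 64.1
[-47.17  -8.87  14.14] [0.  0.  0.1]
[-47.17  -8.87  22.74] [0.  0.  0.1]
[array([ 0.4981, -0.2358]), array([ 0.4827, -0.1421]), array([ 0.5135, -0.3295]), array([ 0.5968, -0.2196])]
```

send_rows:
  series: [-24,-4.4,7,0,0,0,1,-24,-4.4,7,0,0,0,1,-24,-4.4,7,0,0,0,1,-24,-4.4,7,0,0,0,1,-24,-4.4,7,0,0,0,1,-24,-4.4,7,0,0,0,1,-24,-4.4,7,0,0,0,1,-24,-4.4,7,0,0,0,1,-24,-4.4,7,0,0,0,1,-24,-4.4,7,0,0,0,1]

```text
clock: 1.73
tcp_pos: [0.4474, 0.3734, 0.1618]
orientation: [-0.0, 0.224, 0.975, 0.0]
wrist_force: [0.8, 1.1, 0.5]
finger_gap: 0.0851
```

send_rows:
  series: [-23.2,-4.5,7.1,0,0,0,1,-23.2,-4.5,7.1,0,0,0,1,-23.2,-4.5,7.1,0,0,0,1,-23.2,-4.5,7.1,0,0,0,1,-23.2,-4.5,7.1,0,0,0,1,-23.2,-4.5,7.1,0,0,0,1,-23.2,-4.5,7.1,0,0,0,1,-23.2,-4.5,7.1,0,0,0,1,-23.2,-4.5,7.1,0,0,0,1,-23.2,-4.5,7.1,0,0,0,1]

```text
clock: 2.57
tcp_pos: [0.636, 0.2326, 0.0912]
orientation: [0.0, 0.223, 0.975, 0.0]
wrist_force: [-0.9, 0.8, -0.9]
finger_gap: 0.0854
```

```bash
python3 -c "
from p import *
plan([(.637,.231,.03,64),(.637,.231,.004,64)])
im=read_camera('top');o=cv2.resize(im[110:290,80:260],None,fx=3,fy=3,interpolation=2)
im=read_camera('scene');o2=cv2.resize(im[100:280,240:420],None,fx=3,fy=3,interpolation=2)
cv2.imwrite('pics/a1.png',cv2.resize(np.hstack([o,o2]),(800,400)))"
```

```text
t 2.57 tcp [0.636  0.2326 0.0912] F [-0.9  0.8 -0.9] gap 0.0854 jaw 64.2
[-0.15 -0.1   6.12] [0.  0.  0.2]
[-0.15 -0.1   8.72] [0.  0.  0.2]
```

View pics/a1.png

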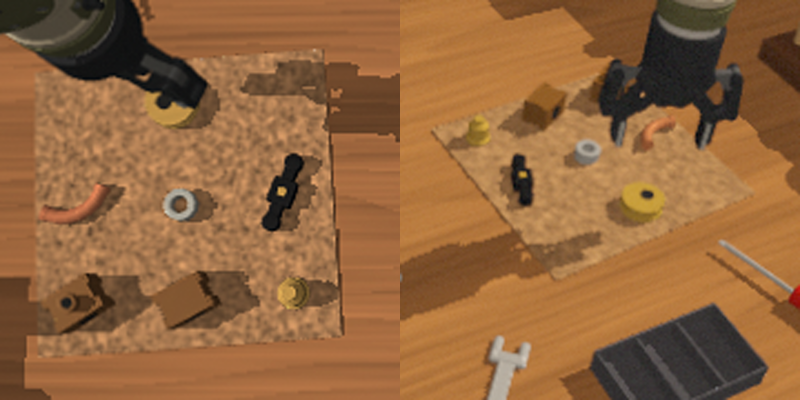

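send_rows:
  series: [-0.1,-0.1,2,0,0,0,1,-0.1,-0.1,4,0,0,0,1,-0.1,-0.1,6,0,0,0,1,-0.1,-0.1,7.2,0,0,0,1,-0.1,-0.1,8,0,0,0,1,-0.1,-0.1,8.7,0,0,0,1,-0.1,-0.1,8.7,0,0,0,1,-0.1,-0.1,8.7,0,0,0,0,-0.1,-0.1,8.7,0,0,0,0,-0.1,-0.1,8.7,0,0,0,0]
  newtons: 60

```text
clock: 3.5
tcp_pos: [0.6387, 0.2297, 0.0047]
orientation: [0.001, 0.224, 0.974, 0.001]
wrist_force: [1.9, 2.5, 4.1]
finger_gap: 0.0515
```

send_rows:
  series: [0,0,0,0,0,0,0,0,0,0,0,0,0,0,0,0,0,0,0,0,0,0,0,0,0,0,0,0,0,0,0,0,0,0,0]

```text
clock: 3.92
tcp_pos: [0.6389, 0.2296, 0.0052]
orientation: [0.001, 0.224, 0.974, 0.001]
wrist_force: [0.2, 0.9, 5.8]
finger_gap: 0.0497
```

send_rows:
  series: [0,0,-1,0,0,0,0,0,0,-2,0,0,0,0,0,0,-4,0,0,0,0,0,0,-7,0,0,0,0,0,0,-10,0,0,0,0,0,0,-10,0,0,0,0,0,0,-10,0,0,0,0]

```text
clock: 4.5
tcp_pos: [0.6393, 0.2296, 0.1063]
orientation: [0.002, 0.225, 0.974, 0.001]
wrist_force: [-0.5, 0.0, -4.6]
finger_gap: 0.0496
```

```bash
python3 -c "
from p import *
plan([(.4981,-.2358,.105,64),(.4981,-.2358,.012,64)])
im=read_camera('top');o=cv2.resize(im[80:200,80:200],None,fx=4,fy=4,interpolation=2)
im=read_camera('scene');o2=cv2.resize(im[90:210,290:410],None,fx=4,fy=4,interpolation=2)
cv2.imwrite('pics/a2.png',cv2.resize(np.hstack([o,o2]),(800,400)))"
```

```text
t 4.50 tcp [0.6393 0.2296 0.1063] F [-0.5  0.  -4.6] gap 0.0496 jaw 64.1
[ -7.67 -48.02  -0.  ] [0.2 0.2 0. ]
[ -7.63 -48.05   9.3 ] [0.2 0.2 0. ]
```

View pics/a2.png

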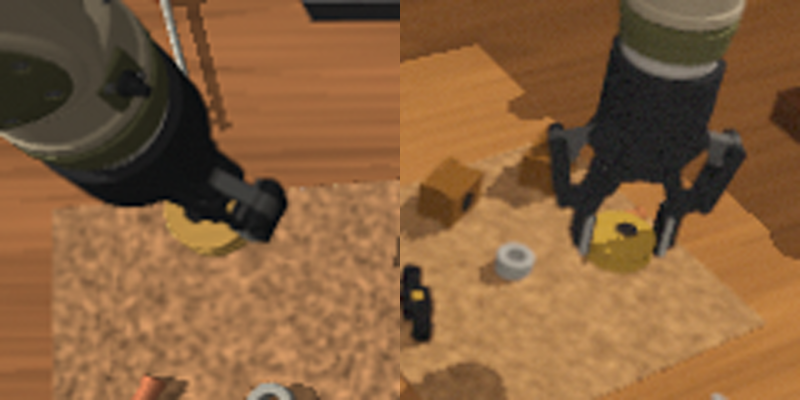

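```bash
python3 -c "
from p import *
read_camera('scene');read_camera('top')
mk={n:masks(n,'sheave') for n in('scene','top')}
z=.106-.005+.003
for n in mk:
    print(n,[(round(p,2),int(m.sum())) for p,m in mk[n]])
    if mk[n]:
        m=mk[n][0][1]; v,s=fit('sheave',{n:m},z,(0,)); print(v,s)
        ys,xs=np.nonzero(m);print(xs.min(),xs.max(),ys.min(),ys.max())
        c=np.argwhere(render(n,'sheave',.6393,.2296,0,z))/S;print('exp',c.min(0),c.max(0))
"
```

```text
scene [(0.64, 280)]
[ 6.37297680e+02  2.27866616e+02 -1.71274997e-02] 0.7992505353319058
347 365 154 171
exp [153.25 345.  ] [172.5 367.5]
top [(0.72, 198), (0.64, 12092)]
[6.29969231e+02 2.32843036e+02 1.47564794e-01] 0.3126110124333925
131 152 144 158
exp [128.   129.75] [156.   158.75]
```

send_rows:
  series: [-3.9,-24,0,0,0,0,0,-3.9,-24,0,0,0,0,0,-3.9,-24,0,0,0,0,0,-3.9,-24,0,0,0,0,0,-3.9,-24,0,0,0,0,0,-3.9,-24,0,0,0,0,0,-3.9,-24,0,0,0,0,0,-3.9,-24,0,0,0,0,0,-3.9,-24,0,0,0,0,0]

```text
clock: 5.55
tcp_pos: [0.5674, -0.0037, 0.1029]
orientation: [-0.0, 0.225, 0.974, 0.0]
wrist_force: [0.4, 0.2, -2.9]
finger_gap: 0.0495
```

send_rows:
  series: [-3.9,-24,0,0,0,0,0,-3.9,-24,0,0,0,0,0,-3.9,-24,0,0,0,0,0,-3.9,-24,0,0,0,0,0,-3.9,-24,0,0,0,0,0,-3.9,-24,0,0,0,0,0,-3.9,-24,0,0,0,0,0,-3.9,-24,0,0,0,0,0,-3.9,-24,0,0,0,0,0]

```text
clock: 6.3
tcp_pos: [0.4981, -0.2353, 0.1029]
orientation: [-0.0, 0.224, 0.975, 0.001]
wrist_force: [0.4, -0.1, -4.1]
finger_gap: 0.0496
```

```bash
python3 -c "
from p import *
plan([(.4995,-.2365,.04,64),(.4995,-.2365,.0105,64)])"
```

```text
t 6.30 tcp [ 0.4981 -0.2353  0.1029] F [ 0.4 -0.1 -4.1] gap 0.0496 jaw 64.1
[-0.18 -0.05  6.29] [ 0.1 -0.   0.1]
[-0.18 -0.05  9.24] [ 0.1 -0.   0.1]
```

send_rows:
  series: [-0.2,0,3,0,0,0,0,-0.2,0,6,0,0,0,0,-0.2,0,8,0,0,0,0,-0.2,0,8.8,0,0,0,0,-0.2,0,9.2,0,0,0,0,-0.2,0,9.2,0,0,0,0,-0.2,0,9.2,0,0,0,0]

```text
clock: 6.88
tcp_pos: [0.5008, -0.2368, 0.0123]
orientation: [0.001, 0.224, 0.975, -0.0]
wrist_force: [0.8, -0.8, -4.0]
finger_gap: 0.0494
```

```bash
python3 -c "
from p import *
plan([(.4995,-.2365,.0105,64)])"
```

```text
t 6.88 tcp [ 0.5008 -0.2368  0.0123] F [ 0.8 -0.8 -4. ] gap 0.0494 jaw 64.2
[ 0.13 -0.03  0.18] [-0.   0.1  0.2]
```

send_rows:
  series: [0.1,0,0.1,0,0,0,0,0.1,0,0.15,0,0,0,0,0.1,0,0.2,0,0,0,0,0.1,0,0.2,0,0,0,0]

```text
clock: 7.22
tcp_pos: [0.4993, -0.2371, 0.0102]
orientation: [0.001, 0.224, 0.974, 0.0]
wrist_force: [0.3, 1.4, 1.3]
finger_gap: 0.0495
```

send_rows:
  series: [0,0,0,0,0,0,0.9,0,0,0,0,0,0,0.9,0,0,0,0,0,0,0.9,0,0,0,0,0,0,0.9,0,0,-3,0,0,0,0.9,0,0,-6,0,0,0,0.9,0,0,-10,0,0,0,0.9,0,0,-10,0,0,0,0.9]

```text
clock: 7.88
tcp_pos: [0.5024, -0.2395, 0.1166]
orientation: [0.005, 0.224, 0.974, -0.002]
wrist_force: [1.6, -1.6, 0.8]
finger_gap: 0.0772
```

```bash
python3 -c "
from p import *
plan([(.4375,.314,.11,33.5),(.4375,.314,.006,33.5)])"
```

```text
t 7.88 tcp [ 0.5024 -0.2395  0.1166] F [ 1.6 -1.6  0.8] gap 0.0772 jaw 64.1
[30.06 46.93  0.25] [ 0.1  0.7 30.6]
[30.17 46.95 10.65] [ 0.1  0.7 30.6]
```

send_rows:
  series: [15,23.4,0,0,0,0,1,15,23.4,0,0,0,0,1,15,23.4,0,0,0,0,1,15,23.4,0,0,0,0,1,15,23.4,0,0,0,0,1,15,23.4,0,0,0,0,1,15,23.4,0,0,0,0,1,15,23.4,0,0,0,0,1,15,23.4,0,0,0,0,1]

```text
clock: 8.63
tcp_pos: [0.4659, 0.0405, 0.1094]
orientation: [0.0, 0.223, 0.975, -0.0]
wrist_force: [-0.2, 0.6, -0.3]
finger_gap: 0.0851
```

send_rows:
  series: [15,23.4,0,0,0,30.6,1,15,23.4,0,0,0,30.6,1,15,23.4,0,0,0,30.6,1,15,23.4,0,0,0,30.6,1,15,23.4,0,0,0,30.6,1,15,23.4,0,0,0,30.6,1,15,23.4,0,0,0,30.6,1,15,23.4,0,0,0,30.6,1,15,23.4,0,0,0,30.6,1,15,23.4,0,0,0,30.6,1]

```text
clock: 9.47
tcp_pos: [0.434, 0.3146, 0.109]
orientation: [0.0, 0.474, 0.881, -0.0]
wrist_force: [-1.0, -0.7, -1.4]
finger_gap: 0.0855
```

```bash
cat > chk.py <<'E'
from p import *
import sys
def check(name,z,target,cams=("top","scene"),ya=(PL[2],)):
    ims={n:read_camera(n) for n in cams}; mk={}
    for n in cams:
        r=[m for p,m in masks(n,name)]
        # choose detection nearest the target
        if r:
            t=proj(n,[[*target,z+.01]])[0]; r.sort(key=lambda m:np.hypot(*(np.argwhere(m).mean(0)[::-1]-t))); mk[n]=r[0]
            v,s=fit(name,{n:r[0]},z,ya); print(name,n,np.round(v,2),round(s,2))
    v,s=fit(name,mk,z,ya); d=v[:2]-np.array(target)*1e3
    c,q=np.cos(PL[2]),np.sin(PL[2]); print(name,"both",np.round(v,2),round(s,2),"off in plate xy mm",np.round([c*d[0]+q*d[1],-q*d[0]+c*d[1]],1),"yaw err deg",np.round(np.degrees(v[2]-PL[2]),1))
E
python3 -c "
from chk import *
plan([(.4375,.314,.11,33.5),(.4375,.314,.006,33.5)])
check('sheave',.008,onplate(-45,0))"
```

```text
t 9.47 tcp [0.434  0.3146 0.109 ] F [-1.  -0.7 -1.4] gap 0.0855 jaw 33.5
[-0.24  0.26 -0.1 ] [-0.  0. -0.]
[-0.23  0.26 10.3 ] [-0.  0. -0.]
sheave top [ 4.9677e+02 -2.3490e+02  4.5000e-01] 0.94
sheave scene [ 4.943e+02 -2.379e+02  4.700e-01] 0.82
sheave both [ 4.9675e+02 -2.3590e+02  2.4000e-01] 0.86 off in plate xy mm [-1.3  0.1] yaw err deg 4.2
```

send_rows:
  series: [-0.2,0.3,0,0,0,0,1,-0.2,0.3,3,0,0,0,1,-0.2,0.3,6,0,0,0,1,-0.2,0.3,8.5,0,0,0,1,-0.2,0.3,9.7,0,0,0,1,-0.2,0.3,10.3,0,0,0,1,-0.2,0.3,10.3,0,0,0,1,-0.2,0.3,10.3,0,0,0,0,-0.2,0.3,10.3,0,0,0,0,-0.2,0.3,10.3,0,0,0,0]
  newtons: 60

```text
clock: 10.5
tcp_pos: [0.4384, 0.3156, 0.0077]
orientation: [0.001, 0.474, 0.881, 0.001]
wrist_force: [1.1, -0.6, 0.2]
finger_gap: 0.0515
```

send_rows:
  series: [0,0,0,0,0,0,0,0,0,0,0,0,0,0,0,0,0,0,0,0,0,0,0,0,0,0,0,0,0,0,0,0,0,0,0]

```text
clock: 10.92
tcp_pos: [0.4378, 0.3154, 0.0075]
orientation: [0.001, 0.474, 0.881, 0.001]
wrist_force: [-0.8, 0.0, 5.3]
finger_gap: 0.0352
```

send_rows:
  series: [0,0,-1,0,0,0,0,0,0,-2,0,0,0,0,0,0,-4,0,0,0,0,0,0,-7,0,0,0,0,0,0,-10,0,0,0,0,0,0,-10,0,0,0,0,0,0,-10,0,0,0,0,0,0,-10,0,0,0,0]

```text
clock: 11.58
tcp_pos: [0.4367, 0.315, 0.1061]
orientation: [-0.0, 0.474, 0.881, -0.0]
wrist_force: [0.1, -0.2, -4.1]
finger_gap: 0.0351
```

```bash
python3 -c "
from p import *
plan([(*onplate(-45,95),.105,99.3)])"
```

```text
t 11.58 tcp [0.4367 0.315  0.1061] F [ 0.1 -0.2 -4.1] gap 0.0351 jaw 33.5
[-40.66 -21.37   0.12] [ -0.   -0.  -65.8]
```

send_rows:
  series: [-20.3,-10.7,0,0,0,0,0,-20.3,-10.7,0,0,0,0,0,-20.3,-10.7,0,0,0,0,0,-20.3,-10.7,0,0,0,0,0,-20.3,-10.7,0,0,0,0,0,-20.3,-10.7,0,0,0,0,0,-20.3,-10.7,0,0,0,0,0,-20.3,-10.7,0,0,0,0,0]

```text
clock: 12.25
tcp_pos: [0.4585, 0.0856, 0.1048]
orientation: [-0.002, 0.475, 0.88, -0.001]
wrist_force: [-0.1, -0.5, -4.3]
finger_gap: 0.0349
```

send_rows:
  series: [-20.3,-10.7,0,0,0,-60,0,-20.3,-10.7,0,0,0,-60,0,-20.3,-10.7,0,0,0,-60,0,-20.3,-10.7,0,0,0,-60,0,-20.3,-10.7,0,0,0,-60,0,-20.3,-10.7,0,0,0,-60,0,-20.3,-10.7,0,0,0,-60,0,-20.3,-10.7,0,0,0,-60,0,-20.3,-10.7,0,0,0,-60,0,-20.3,-10.7,0,0,0,-60,0]

```text
clock: 13.08
tcp_pos: [0.482, -0.1404, 0.105]
orientation: [-0.001, -0.032, 0.999, 0.001]
wrist_force: [-0.4, 0.8, -3.2]
finger_gap: 0.0348
```

```bash
python3 -c "
from chk import *
plan([(*onplate(-45,95),.0125,99.3)])
z=get_state()['tcp_pos'][2]-.0075+.003
check('box_cup',z,get_state()['tcp_pos'][:2],('scene',))"
```

```text
t 13.08 tcp [ 0.482  -0.1404  0.105 ] F [-0.4  0.8 -3.2] gap 0.0348 jaw 93.7
[-0.08 -0.18  9.25] [ 0.1 -0.1 -5.6]
box_cup scene [ 4.8450e+02 -1.3598e+02 -2.2000e-01] 0.82
box_cup both [ 4.8450e+02 -1.3598e+02 -2.2000e-01] 0.82 off in plate xy mm [3.2 4. ] yaw err deg -21.7
```

send_rows:
  series: [-0.1,-0.2,0,0,0,-5.6,0,-0.1,-0.2,3,0,0,-5.6,0,-0.1,-0.2,6,0,0,-5.6,0,-0.1,-0.2,8,0,0,-5.6,0,-0.1,-0.2,8.6,0,0,-5.6,0,-0.1,-0.2,8.9,0,0,-5.6,0,-0.1,-0.2,9,0,0,-5.6,0,-0.1,-0.2,9,0,0,-5.6,0]

```text
clock: 13.85
tcp_pos: [0.4846, -0.1436, 0.0172]
orientation: [0.001, -0.079, 0.997, -0.0]
wrist_force: [0.2, -0.4, -3.3]
finger_gap: 0.0355
```

```bash
python3 -c "
from chk import *
plan([(*onplate(-45,95),.0125,99.3)])
a=read_camera('top')[160:260,280:450]; b=read_camera('scene')[160:280,90:250]
cv2.imwrite('pics/b1.png',np.hstack([cv2.resize(a,(400,240),interpolation=2),cv2.resize(b,(320,240),interpolation=2)]))"
```

```text
t 13.85 tcp [ 0.4846 -0.1436  0.0172] F [ 0.2 -0.4 -3.3] gap 0.0355 jaw 99.0
[0.16 0.19 0.47] [-0.1  0.1 -0.3]
```

View pics/b1.png

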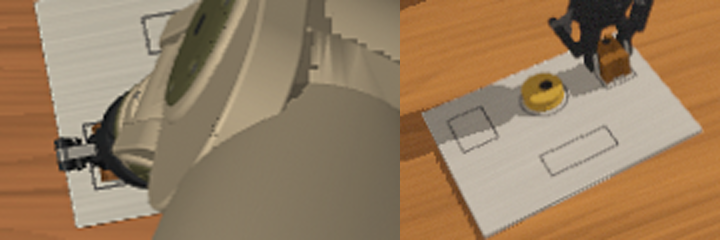

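Box hangs square over the left outline (scene view right, about (612,65)), and the sheave sits in its ring. Lowering.

send_rows:
  series: [0.1,0.1,0.2,0,0,0,0,0.1,0.1,0.35,0,0,0,0,0.1,0.1,0.45,0,0,0,0,0.1,0.1,0.5,0,0,0,0,0.1,0.1,0.5,0,0,0,0]

```text
clock: 14.37
tcp_pos: [0.4826, -0.1428, 0.0125]
orientation: [0.0, -0.079, 0.997, -0.0]
wrist_force: [-3.5, 1.4, 7.7]
finger_gap: 0.0349
```

send_rows:
  series: [0,0,0,0,0,0,0.8,0,0,0,0,0,0,0.8,0,0,0,0,0,0,0.8,0,0,0,0,0,0,0.8,0,0,-3,0,0,0,0.8,0,0,-6,0,0,0,0.8,0,0,-9.5,0,0,0,0.8,0,0,-9.5,0,0,0,0.8,0,0,-9.5,0,0,0,0.8]

```text
clock: 15.12
tcp_pos: [0.4844, -0.1436, 0.1085]
orientation: [0.002, -0.079, 0.997, -0.001]
wrist_force: [0.2, -0.9, -0.5]
finger_gap: 0.0683
```

```bash
python3 -c "
from p import *
plan([(.4405,.209,.107,29.5)])"
```

```text
t 15.12 tcp [ 0.4844 -0.1436  0.1085] F [ 0.2 -0.9 -0.5] gap 0.0683 jaw 99.1
[-1.22 35.51  0.05] [ 0.   0.3 69.6]
```

send_rows:
  series: [-0.6,17.8,0,0,0,0,1,-0.6,17.8,0,0,0,0,1,-0.6,17.8,0,0,0,0,1,-0.6,17.8,0,0,0,0,1,-0.6,17.8,0,0,0,0,1,-0.6,17.8,0,0,0,0,1]

```text
clock: 15.62
tcp_pos: [0.4585, 0.0368, 0.105]
orientation: [-0.001, -0.081, 0.997, 0.0]
wrist_force: [-0.1, -0.6, 0.1]
finger_gap: 0.0852
```

send_rows:
  series: [-0.6,17.7,0,0,0,66,1,-0.6,17.7,0,0,0,66,1,-0.6,17.7,0,0,0,66,1,-0.6,17.7,0,0,0,66,1,-0.6,17.7,0,0,0,66,1,-0.6,17.7,0,0,0,66,1,-0.6,17.7,0,0,0,66,1,-0.6,17.7,0,0,0,66,1,-0.6,17.7,0,0,0,66,1,-0.6,17.7,0,0,0,66,1]

```text
clock: 16.45
tcp_pos: [0.4388, 0.2086, 0.1053]
orientation: [-0.0, 0.48, 0.877, -0.001]
wrist_force: [0.3, -0.6, 0.0]
finger_gap: 0.0857
```

```bash
python3 -c "
from chk import *
plan([(.4405,.209,.006,29.5)])
check('box_cup',.008,onplate(-45,95))"
```

```text
t 16.45 tcp [0.4388 0.2086 0.1053] F [ 0.3 -0.6  0. ] gap 0.0857 jaw 32.7
[-0.06  0.18  9.93] [-0.1  0.   3.2]
box_cup top [ 4.8229e+02 -1.4293e+02  1.6000e-01] 0.93
box_cup scene [ 4.8493e+02 -1.4289e+02  1.1000e-01] 0.92
box_cup both [ 4.8274e+02 -1.4301e+02  1.3000e-01] 0.91 off in plate xy mm [-0.1 -0.9] yaw err deg -1.7
```

Box_cup is in place to about 1 mm. Next the plain box.

send_rows:
  series: [-0.1,0.1,0,0,0,3.2,1,-0.1,0.1,3,0,0,3.2,1,-0.1,0.1,6,0,0,3.2,1,-0.1,0.1,8,0,0,3.2,1,-0.1,0.1,9.4,0,0,3.2,1,-0.1,0.1,9.9,0,0,3.2,1,-0.1,0.1,9.9,0,0,3.2,1,-0.1,0.1,9.9,0,0,3.2,0,-0.1,0.1,9.9,0,0,3.2,0,-0.1,0.1,9.9,0,0,3.2,0]

```text
clock: 17.48
tcp_pos: [0.4409, 0.2097, 0.0084]
orientation: [0.001, 0.501, 0.865, 0.001]
wrist_force: [0.6, -0.6, -0.2]
finger_gap: 0.0513
```

send_rows:
  series: [0,0,0,0,0,0,0,0,0,0,0,0,0,0,0,0,0,0,0,0,0,0,0,0,0,0,0,0,0,0,0,0,0,0,0]

```text
clock: 17.9
tcp_pos: [0.4405, 0.2096, 0.0084]
orientation: [0.001, 0.501, 0.865, 0.001]
wrist_force: [-0.4, -1.2, 4.9]
finger_gap: 0.0348
```

send_rows:
  series: [0,0,-1,0,0,0,0,0,0,-2,0,0,0,0,0,0,-4,0,0,0,0,0,0,-7,0,0,0,0,0,0,-11,0,0,0,0,0,0,-11,0,0,0,0,0,0,-11,0,0,0,0,0,0,-11,0,0,0,0]

```text
clock: 18.57
tcp_pos: [0.4395, 0.2095, 0.1175]
orientation: [0.0, 0.501, 0.865, 0.0]
wrist_force: [-0.5, -0.3, -4.1]
finger_gap: 0.0349
```

```bash
python3 -c "
from p import *
plan([(*onplate(-45,-95),.115,99.3)])"
```

```text
t 18.57 tcp [0.4395 0.2095 0.1175] F [-0.5 -0.3 -4.1] gap 0.0349 jaw 29.9
[-50.43 -20.42   0.24] [  0.    0.  -69.4]
```

send_rows:
  series: [-25.2,-10.2,0,0,0,0,0,-25.2,-10.2,0,0,0,0,0,-25.2,-10.2,0,0,0,0,0,-25.2,-10.2,0,0,0,0,0,-25.2,-10.2,0,0,0,0,0,-25.2,-10.2,0,0,0,0,0,-25.2,-10.2,0,0,0,0,0,-25.2,-10.2,0,0,0,0,0,-25.2,-10.2,0,0,0,0,0]

```text
clock: 19.32
tcp_pos: [0.4754, -0.0607, 0.1155]
orientation: [-0.002, 0.502, 0.865, -0.0]
wrist_force: [-0.3, 0.0, -3.8]
finger_gap: 0.0349
```

send_rows:
  series: [-25.2,-10.2,0,0,0,-66,0,-25.2,-10.2,0,0,0,-66,0,-25.2,-10.2,0,0,0,-66,0,-25.2,-10.2,0,0,0,-66,0,-25.2,-10.2,0,0,0,-66,0,-25.2,-10.2,0,0,0,-66,0,-25.2,-10.2,0,0,0,-66,0,-25.2,-10.2,0,0,0,-66,0,-25.2,-10.2,0,0,0,-66,0,-25.2,-10.2,0,0,0,-66,0]

```text
clock: 20.15
tcp_pos: [0.5132, -0.3276, 0.1152]
orientation: [-0.001, -0.054, 0.999, 0.002]
wrist_force: [-0.0, -0.1, -3.8]
finger_gap: 0.0349
```

```bash
python3 -c "
from p import *
plan([(*onplate(-45,-95),.0134,99.3)])"
```

```text
t 20.15 tcp [ 0.5132 -0.3276  0.1152] F [-0.  -0.1 -3.8] gap 0.0349 jaw 96.2
[-0.04 -0.24 10.18] [ 0.2 -0.1 -3.1]
```

send_rows:
  series: [0,-0.1,0,0,0,-3.1,0,0,-0.1,3,0,0,-3.1,0,0,-0.1,6,0,0,-3.1,0,0,-0.1,8.5,0,0,-3.1,0,0,-0.1,9.4,0,0,-3.1,0,0,-0.1,9.8,0,0,-3.1,0,0,-0.1,9.8,0,0,-3.1,0,0,-0.1,9.8,0,0,-3.1,0]

```text
clock: 20.82
tcp_pos: [0.5147, -0.3301, 0.0202]
orientation: [0.0, -0.078, 0.997, -0.0]
wrist_force: [-0.3, -0.2, -3.3]
finger_gap: 0.0353
```

```bash
python3 -c "
from p import *
plan([(*onplate(-45,-95),.0134,99.3)])"
```

```text
t 20.82 tcp [ 0.5147 -0.3301  0.0202] F [-0.3 -0.2 -3.3] gap 0.0353 jaw 99.0
[0.11 0.08 0.68] [-0.   0.  -0.3]
```

send_rows:
  series: [0.1,0.1,0.3,0,0,0,0,0.1,0.1,0.5,0,0,0,0,0.1,0.1,0.6,0,0,0,0,0.1,0.1,0.65,0,0,0,0,0.1,0.1,0.65,0,0,0,0]

```text
clock: 21.23
tcp_pos: [0.5129, -0.3296, 0.0134]
orientation: [0.0, -0.078, 0.997, -0.0]
wrist_force: [0.1, 1.1, -0.9]
finger_gap: 0.0351
```

Nearly touching; 1 mm more, then release.

send_rows:
  series: [0,0,0.05,0,0,0,0,0,0,0.08,0,0,0,0,0,0,0.08,0,0,0,0]

```text
clock: 21.48
tcp_pos: [0.513, -0.3296, 0.0134]
orientation: [0.0, -0.078, 0.997, -0.0]
wrist_force: [-1.3, 2.2, 5.4]
finger_gap: 0.035
```

send_rows:
  series: [0,0,0,0,0,0,0.8,0,0,0,0,0,0,0.8,0,0,0,0,0,0,0.8,0,0,0,0,0,0,0.8,0,0,-3,0,0,0,0.8,0,0,-6,0,0,0,0.8,0,0,-9.5,0,0,0,0.8,0,0,-9.5,0,0,0,0.8,0,0,-9.5,0,0,0,0.8]

```text
clock: 22.23
tcp_pos: [0.5144, -0.3308, 0.1097]
orientation: [0.002, -0.078, 0.997, -0.002]
wrist_force: [0.2, -0.1, -0.8]
finger_gap: 0.0681
```

```bash
python3 -c "
from p import *
plan([(.5448,.1195,.107,69.4)])"
```

```text
t 22.23 tcp [ 0.5144 -0.3308  0.1097] F [ 0.2 -0.1 -0.8] gap 0.0681 jaw 99.0
[-10.01  44.01   0.12] [-0.2  0.3 29.6]
```

send_rows:
  series: [-5,22,0,0,0,0,0.7,-5,22,0,0,0,0,0.7,-5,22,0,0,0,0,0.7,-5,22,0,0,0,0,0.7,-5,22,0,0,0,0,0.7,-5,22,0,0,0,0,0.7,-5,22,0,0,0,0,0.7,-5,22,0,0,0,0,0.7]

```text
clock: 22.9
tcp_pos: [0.5272, -0.1031, 0.1058]
orientation: [-0.001, -0.079, 0.997, 0.0]
wrist_force: [0.6, 0.6, 0.5]
finger_gap: 0.0601
```

send_rows:
  series: [-5,22,0,0,0,29.6,0.7,-5,22,0,0,0,29.6,0.7,-5,22,0,0,0,29.6,0.7,-5,22,0,0,0,29.6,0.7,-5,22,0,0,0,29.6,0.7,-5,22,0,0,0,29.6,0.7,-5,22,0,0,0,29.6,0.7,-5,22,0,0,0,29.6,0.7,-5,22,0,0,0,29.6,0.7]

```text
clock: 23.65
tcp_pos: [0.5432, 0.1195, 0.1063]
orientation: [-0.0, 0.18, 0.984, -0.0]
wrist_force: [0.4, -0.2, 0.4]
finger_gap: 0.0598
```

```bash
python3 -c "
from chk import *
plan([(.5448,.1195,.006,69.4)])
check('box_plain',.008,onplate(-45,-95))"
```

```text
t 23.65 tcp [0.5432 0.1195 0.1063] F [ 0.4 -0.2  0.4] gap 0.0598 jaw 69.3
[-0.16  0.06 10.03] [-0.1 -0.  -0.1]
box_plain scene [ 5.1357e+02 -3.2898e+02  1.7000e-01] 0.91
box_plain both [ 5.1357e+02 -3.2898e+02  1.7000e-01] 0.91 off in plate xy mm [0.1 0.5] yaw err deg 0.6
```

send_rows:
  series: [-0.1,0,0,0,0,0,0.7,-0.1,0,3,0,0,0,0.7,-0.1,0,6,0,0,0,0.7,-0.1,0,8.5,0,0,0,0.7,-0.1,0,9.6,0,0,0,0.7,-0.1,0,10.1,0,0,0,0.7,-0.1,0,10.2,0,0,0,0.7,-0.1,0,10.2,0,0,0,0,-0.1,0,10.2,0,0,0,0,-0.1,0,10.2,0,0,0,0]
  newtons: 40

```text
clock: 24.68
tcp_pos: [0.5453, 0.1205, 0.0065]
orientation: [0.001, 0.179, 0.984, 0.0]
wrist_force: [-0.5, -2.3, 0.0]
finger_gap: 0.0239
```

send_rows:
  series: [0,0,0,0,0,0,0,0,0,0,0,0,0,0,0,0,0,0,0,0,0,0,0,0,0,0,0,0,0,0,0,0,0,0,0]

```text
clock: 25.1
tcp_pos: [0.5455, 0.1206, 0.0067]
orientation: [0.002, 0.179, 0.984, 0.0]
wrist_force: [-0.2, 0.5, 6.9]
finger_gap: 0.0228
```

send_rows:
  series: [0,0,-1,0,0,0,0,0,0,-2,0,0,0,0,0,0,-4,0,0,0,0,0,0,-7,0,0,0,0,0,0,-11,0,0,0,0,0,0,-11,0,0,0,0,0,0,-11,0,0,0,0,0,0,-11,0,0,0,0]

```text
clock: 25.77
tcp_pos: [0.544, 0.1206, 0.1156]
orientation: [0.0, 0.179, 0.984, 0.0]
wrist_force: [-0.2, -0.1, -1.7]
finger_gap: 0.023
```

```bash
python3 -c "
from p import *
plan([(*onplate(55,0),.115,9.3)])
im=read_camera('scene');cv2.imwrite('pics/c1.png',cv2.resize(im[80:230,210:360],(500,500),interpolation=2))"
```

```text
t 25.77 tcp [0.544  0.1206 0.1156] F [-0.2 -0.1 -1.7] gap 0.0230 jaw 69.4
[-16.93 -29.97   0.06] [ 0.1  0.  60.1]
```

View pics/c1.png

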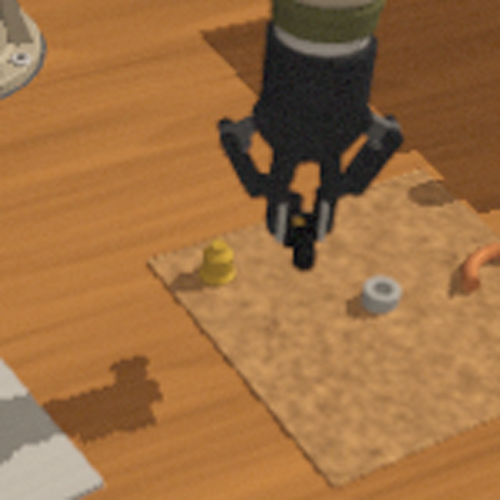

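send_rows:
  series: [-8.4,-15,0,0,0,0,0,-8.4,-15,0,0,0,0,0,-8.4,-15,0,0,0,0,0,-8.4,-15,0,0,0,0,0,-8.4,-15,0,0,0,0,0,-8.4,-15,0,0,0,0,0]

```text
clock: 26.32
tcp_pos: [0.5689, -0.052, 0.1132]
orientation: [-0.001, 0.182, 0.983, 0.0]
wrist_force: [-0.7, 1.5, -0.9]
finger_gap: 0.0231
```

send_rows:
  series: [-8.4,-15,0,0,0,60,0,-8.4,-15,0,0,0,60,0,-8.4,-15,0,0,0,60,0,-8.4,-15,0,0,0,60,0,-8.4,-15,0,0,0,60,0,-8.4,-15,0,0,0,60,0,-8.4,-15,0,0,0,60,0,-8.4,-15,0,0,0,60,0,-8.4,-15,0,0,0,60,0,-8.4,-15,0,0,0,60,0]

```text
clock: 27.15
tcp_pos: [0.5948, -0.2172, 0.1136]
orientation: [-0.002, 0.647, 0.763, -0.0]
wrist_force: [0.9, 0.6, -0.8]
finger_gap: 0.0229
```

```bash
python3 -c "
from p import *
plan([(*onplate(55,0),.0117,9.3)])"
```

```text
t 27.15 tcp [ 0.5948 -0.2172  0.1136] F [ 0.9  0.6 -0.8] gap 0.0229 jaw 9.4
[-0.29  0.18 10.19] [-0.1 -0.1  0.1]
```

send_rows:
  series: [-0.1,0,0,0,0,0,0,-0.1,0,3,0,0,0,0,-0.1,0,6,0,0,0,0,-0.1,0,8.5,0,0,0,0,-0.1,0,9.5,0,0,0,0,-0.1,0,9.9,0,0,0,0,-0.1,0,9.9,0,0,0,0,-0.1,0,9.9,0,0,0,0]

```text
clock: 27.82
tcp_pos: [0.5965, -0.2206, 0.0171]
orientation: [0.001, 0.647, 0.763, 0.0]
wrist_force: [-0.3, -0.1, -1.6]
finger_gap: 0.0227
```

```bash
python3 -c "
from p import *
plan([(*onplate(55,0),.0117,9.3)])"
```

```text
t 27.82 tcp [ 0.5965 -0.2206  0.0171] F [-0.3 -0.1 -1.6] gap 0.0227 jaw 9.4
[0.1  0.05 0.54] [0.1 0.  0.1]
```

send_rows:
  series: [0.1,0,0.3,0,0,0,0,0.1,0,0.45,0,0,0,0,0.1,0,0.5,0,0,0,0,0.1,0,0.55,0,0,0,0,0.1,0,0.55,0,0,0,0]

```text
clock: 28.23
tcp_pos: [0.5959, -0.2197, 0.0117]
orientation: [0.001, 0.647, 0.762, 0.0]
wrist_force: [-0.4, 1.2, 4.3]
finger_gap: 0.0232
```

send_rows:
  series: [0,0,0,0,0,0,0.6,0,0,0,0,0,0,0.6,0,0,0,0,0,0,0.6,0,0,0,0,0,0,0.6,0,0,-3,0,0,0,0.6,0,0,-6,0,0,0,0.6,0,0,-9.5,0,0,0,0.6,0,0,-9.5,0,0,0,0.6,0,0,-9.5,0,0,0,0.6]

```text
clock: 28.98
tcp_pos: [0.5973, -0.2205, 0.1083]
orientation: [0.003, 0.647, 0.762, 0.001]
wrist_force: [0.2, 0.7, -1.5]
finger_gap: 0.0512
```

```bash
python3 -c "
from p import *
plan([(.5337,.2195,.107,9.4)])"
```

```text
t 28.98 tcp [ 0.5973 -0.2205  0.1083] F [ 0.2  0.7 -1.5] gap 0.0512 jaw 9.4
[ 4.445e+01  8.800e-01 -2.000e-02] [ 0.3  0.2 -0. ]
```

send_rows:
  series: [22.2,0.4,0,0,0,0,0.7,22.2,0.4,0,0,0,0,0.7,22.2,0.4,0,0,0,0,0.7,22.2,0.4,0,0,0,0,0.7,22.2,0.4,0,0,0,0,0.7,22.2,0.4,0,0,0,0,0.7,22.2,0.4,0,0,0,0,0.7,22.2,0.4,0,0,0,0,0.7]

```text
clock: 29.65
tcp_pos: [0.5626, 0.0009, 0.1044]
orientation: [-0.001, 0.646, 0.763, -0.001]
wrist_force: [-0.1, -0.3, 0.4]
finger_gap: 0.0599
```

send_rows:
  series: [22.2,0.4,0,0,0,0,0.7,22.2,0.4,0,0,0,0,0.7,22.2,0.4,0,0,0,0,0.7,22.2,0.4,0,0,0,0,0.7,22.2,0.4,0,0,0,0,0.7,22.2,0.4,0,0,0,0,0.7,22.2,0.4,0,0,0,0,0.7,22.2,0.4,0,0,0,0,0.7]

```text
clock: 30.32
tcp_pos: [0.5316, 0.2192, 0.1049]
orientation: [0.0, 0.647, 0.762, -0.0]
wrist_force: [0.3, -1.5, 0.2]
finger_gap: 0.0597
```

```bash
python3 -c "
from chk import *
plan([(.5337,.2195,.006,9.4)])
check('handle',.008,onplate(55,0),ya=(PL[2]+np.pi/2,))
check('sheave',.008,onplate(-45,0))
im=read_camera('top');out=cv2.resize(im,None,fx=S,fy=S,interpolation=2)
cv2.imwrite('pics/d1.png',cv2.resize(out[520:1060,1140:1780],(760,640))[:600])"
```

```text
t 30.32 tcp [0.5316 0.2192 0.1049] F [ 0.3 -1.5  0.2] gap 0.0597 jaw 9.4
[0.01 0.22 9.89] [-0.  0. -0.]
handle top [ 596.94 -217.19    1.75] 0.87
handle scene [ 595.23 -218.47    1.75] 0.86
handle both [ 596.38 -217.62    1.75] 0.85 off in plate xy mm [-0.1  2. ] yaw err deg 90.9
sheave top [ 4.9591e+02 -2.3435e+02  3.5000e-01] 0.92
sheave scene [ 493.34 -235.67    0.51] 0.84
sheave both [ 4.9576e+02 -2.3449e+02  2.5000e-01] 0.88 off in plate xy mm [-2.1  1.7] yaw err deg 4.9
```

View pics/d1.png

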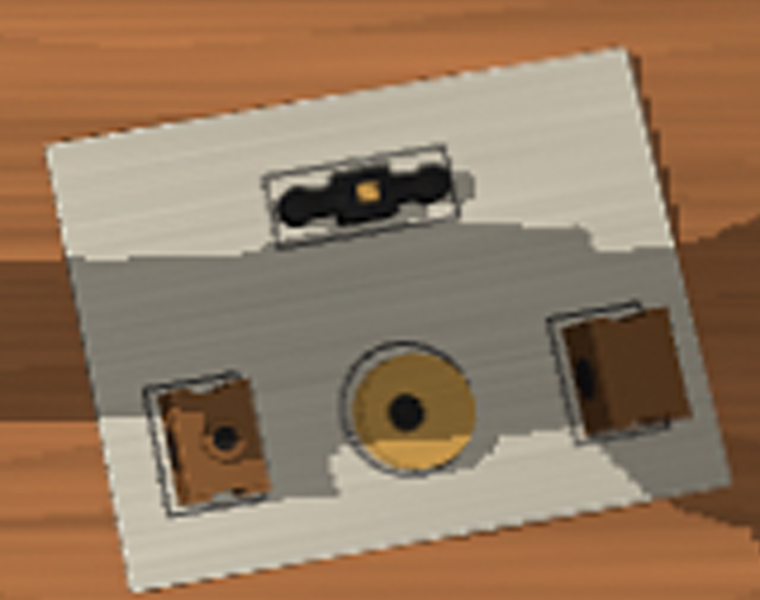

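send_rows:
  series: [0,0.1,0,0,0,0,0.7,0,0.1,3,0,0,0,0.7,0,0.1,6,0,0,0,0.7,0,0.1,8.5,0,0,0,0.7,0,0.1,9.6,0,0,0,0.7,0,0.1,10,0,0,0,0.7,0,0.1,10.1,0,0,0,0.7,0,0.1,10.1,0,0,0,0,0,0.1,10.1,0,0,0,0,0,0.1,10.1,0,0,0,0]
  newtons: 40

```text
clock: 31.6
tcp_pos: [0.5335, 0.2205, 0.0064]
orientation: [0.001, 0.647, 0.762, 0.001]
wrist_force: [-0.6, -0.1, 1.5]
finger_gap: 0.0301
```

send_rows:
  series: [0,0,0,0,0,0,0,0,0,0,0,0,0,0,0,0,0,0,0,0,0,0,0,0,0,0,0,0,0,0,0,0,0,0,0]

```text
clock: 32.02
tcp_pos: [0.5335, 0.2205, 0.0064]
orientation: [0.001, 0.647, 0.762, 0.001]
wrist_force: [0.2, 0.1, 5.8]
finger_gap: 0.0298
```

send_rows:
  series: [0,0,-1,0,0,0,0,0,0,-2,0,0,0,0,0,0,-4,0,0,0,0,0,0,-7,0,0,0,0,0,0,-11,0,0,0,0,0,0,-11,0,0,0,0,0,0,-11,0,0,0,0,0,0,-11,0,0,0,0]

```text
clock: 32.68
tcp_pos: [0.5322, 0.2201, 0.1152]
orientation: [0.0, 0.647, 0.762, 0.001]
wrist_force: [-0.9, -0.4, -1.9]
finger_gap: 0.0297
```

```bash
python3 -c "
from chk import *
plan([(.4968,-.2354,.115,9.4)])
s=get_state()['tcp_pos']
check('collar',s[2]-.0055+.003,s[:2],('scene',))
"
```

```text
t 32.68 tcp [0.5322 0.2201 0.1152] F [-0.9 -0.4 -1.9] gap 0.0297 jaw 9.4
[-44.37 -10.9    0.  ] [ 0.1 -0.  -0. ]
collar scene [6.3495e+02 2.2689e+02 4.0000e-01] 0.48
collar both [6.3495e+02 2.2689e+02 4.0000e-01] 0.48 off in plate xy mm [102.5 -10. ] yaw err deg 13.5
```

send_rows:
  series: [-22.2,-5.4,0,0,0,0,0,-22.2,-5.4,0,0,0,0,0,-22.2,-5.4,0,0,0,0,0,-22.2,-5.4,0,0,0,0,0,-22.2,-5.4,0,0,0,0,0,-22.2,-5.4,0,0,0,0,0,-22.2,-5.4,0,0,0,0,0,-22.2,-5.4,0,0,0,0,0]

```text
clock: 33.45
tcp_pos: [0.5138, -0.0088, 0.1132]
orientation: [-0.001, 0.648, 0.761, -0.001]
wrist_force: [1.0, 0.6, -1.0]
finger_gap: 0.0302
```

send_rows:
  series: [-22.1,-5.4,0,0,0,0,0,-22.1,-5.4,0,0,0,0,0,-22.1,-5.4,0,0,0,0,0,-22.1,-5.4,0,0,0,0,0,-22.1,-5.4,0,0,0,0,0,-22.1,-5.4,0,0,0,0,0,-22.1,-5.4,0,0,0,0,0,-22.1,-5.4,0,0,0,0,0]

```text
clock: 34.12
tcp_pos: [0.4974, -0.2341, 0.1134]
orientation: [-0.001, 0.647, 0.762, 0.0]
wrist_force: [0.2, -0.2, -0.5]
finger_gap: 0.0296
```

```bash
python3 -c "
from p import *
plan([(.4968,-.235,.0294,9.4)])"
```

```text
t 34.12 tcp [ 0.4974 -0.2341  0.1134] F [ 0.2 -0.2 -0.5] gap 0.0296 jaw 9.3
[-0.1  -0.06  8.4 ] [-0.1 -0.1 -0.1]
```

send_rows:
  series: [0,0,0,0,0,0,0,0,0,3,0,0,0,0,0,0,6,0,0,0,0,0,0,7.4,0,0,0,0,0,0,7.9,0,0,0,0,0,0,8,0,0,0,0,0,0,8,0,0,0,0,0,0,8,0,0,0,0]

```text
clock: 34.78
tcp_pos: [0.4987, -0.2344, 0.0358]
orientation: [0.001, 0.647, 0.763, 0.0]
wrist_force: [0.7, 0.5, -1.6]
finger_gap: 0.0294
```

```bash
python3 -c "
from p import *
plan([(.4968,-.235,.0294,9.4)])
im=read_camera('scene');cv2.imwrite('pics/e1.png',cv2.resize(im[160:260,110:210],(500,500),interpolation=2))"
```

```text
t 34.78 tcp [ 0.4987 -0.2344  0.0358] F [ 0.7  0.5 -1.6] gap 0.0294 jaw 9.4
[-0.02 -0.2   0.64] [0.1 0.1 0. ]
```

View pics/e1.png

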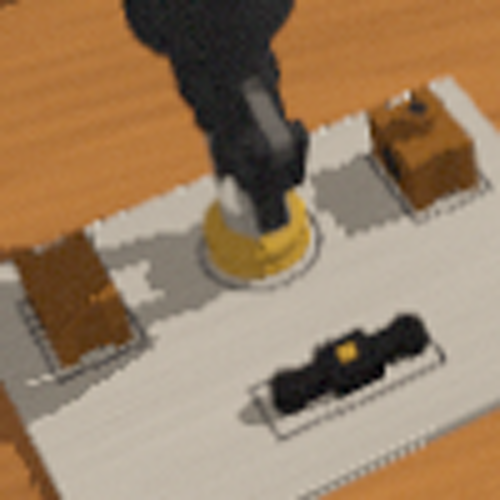

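send_rows:
  series: [0,-0.2,0.3,0,0,0,0,0,-0.2,0.5,0,0,0,0,0,-0.2,0.55,0,0,0,0,0,-0.2,0.6,0,0,0,0,0,-0.2,0.6,0,0,0,0]

```text
clock: 35.25
tcp_pos: [0.4957, -0.2351, 0.0294]
orientation: [0.0, 0.647, 0.762, 0.0]
wrist_force: [-2.1, 1.0, 5.1]
finger_gap: 0.0297
```

Contact (Fz from −1.6 to +5). Release, lift, and back away from the plate.

send_rows:
  series: [0,0,0,0,0,0,0.6,0,0,0,0,0,0,0.6,0,0,0,0,0,0,0.6,0,0,0,0,0,0,0.6,0,0,-3,0,0,0,0.6,0,0,-6,0,0,0,0.6,0,0,-9.5,0,0,0,0.6,0,0,-9.5,0,0,0,0.6,0,0,-9.5,0,0,0,0.6]

```text
clock: 36.0
tcp_pos: [0.4973, -0.236, 0.1258]
orientation: [0.003, 0.647, 0.762, 0.0]
wrist_force: [0.6, -0.2, 0.3]
finger_gap: 0.0511
```

send_rows:
  series: [25,0,0,0,0,0,0.6,25,0,0,0,0,0,0.6,25,0,0,0,0,0,0.6,25,0,0,0,0,0,0.6,25,0,0,0,0,0,0.6,25,0,0,0,0,0,0.6,25,0,0,0,0,0,0.6,25,0,0,0,0,0,0.6,25,0,0,0,0,0,0.6]

```text
clock: 36.75
tcp_pos: [0.4546, 0.0118, 0.1227]
orientation: [-0.0, 0.647, 0.763, -0.0]
wrist_force: [-0.1, -1.0, 0.3]
finger_gap: 0.051
```

```bash
python3 -c "
from chk import *
plan([])
check('collar',.026,(.4965,-.2353))
check('handle',.008,onplate(55,0),ya=(PL[2]+np.pi/2,))
check('box_cup',.008,onplate(-45,95))
check('box_plain',.008,onplate(-45,-95))
o=[]
for n,(a,b,c,d) in dict(top=(130,260,290,445),scene=(165,280,95,245)).items():
    im=cv2.resize(read_camera(n),None,fx=S,fy=S,interpolation=2)
    for x,y in((.4968,-.2355),):
        cc=cv2.findContours(render(n,'sheave',x,y,0,.008),0,2)[0]; cv2.drawContours(im,cc,-1,(0,255,0),1)
        cc=cv2.findContours(render(n,'collar',x,y,0,.026),0,2)[0]; cv2.drawContours(im,cc,-1,(255,0,0),1)
    o.append(cv2.resize(im[a*S:b*S,c*S:d*S],(400,340)))
cv2.imwrite('pics/f1.png',np.hstack(o))"
```

```text
t 36.75 tcp [0.4546 0.0118 0.1227] F [-0.1 -1.   0.3] gap 0.0510 jaw 9.4
collar top [ 4.9675e+02 -2.3301e+02  6.0000e-02] 0.77
collar scene [ 4.9498e+02 -2.3614e+02  3.0000e-01] 0.8
collar both [ 4.9628e+02 -2.3519e+02  3.0000e-01] 0.76 off in plate xy mm [-0.2  0.1] yaw err deg 7.9
handle top [ 597.1  -216.9     1.77] 0.81
handle scene [ 595.55 -219.27    1.72] 0.88
handle both [ 596.43 -218.07    1.74] 0.83 off in plate xy mm [-0.1  1.5] yaw err deg 90.6
box_cup top [ 4.8190e+02 -1.5002e+02  4.2000e-01] 0.35
box_cup scene [ 4.8455e+02 -1.4351e+02  1.7000e-01] 0.92
box_cup both [ 4.8311e+02 -1.4366e+02  1.6000e-01] 0.63 off in plate xy mm [ 0.2 -1.6] yaw err deg -0.1
box_plain top [ 5.1293e+02 -3.2909e+02  1.6000e-01] 0.92
box_plain scene [ 5.1186e+02 -3.3040e+02  1.2000e-01] 0.93
box_plain both [ 5.1288e+02 -3.3003e+02  1.3000e-01] 0.92 off in plate xy mm [-0.7 -0.4] yaw err deg -2.1
```

View pics/f1.png

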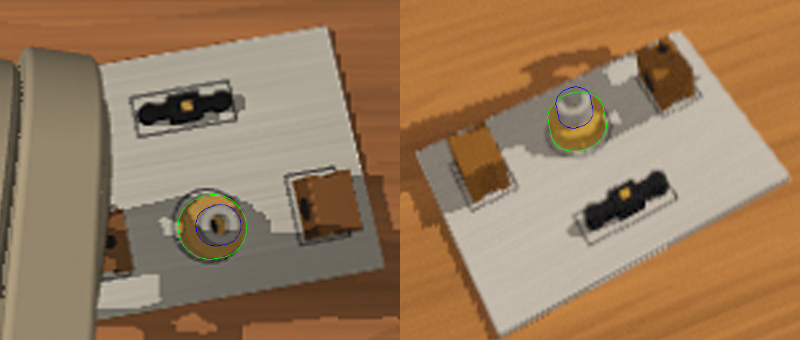

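```bash
python3 -c "
from workcell import *
print(hand_in())"
```

```text
the job is handed in; nothing more can be done
None
```

All five parts are on the plate, placed in the order you gave. The sheave went in the ring, then the oil-cup box left, the plain box right, the handle in the long outline, and the collar last on the sheave. I never gripped the bend or the lubricator, but I did not re-measure them at the end. I handed in at about 37 s with the gripper open and about 12 cm up.

My last camera checks put each part this far from its target centre:

| Part | Offset from target |
|---|---|
| Sheave | about 1.5–2.7 mm, with about 4 mm of room in the ring |
| Box with oil cup | about 1.6 mm |
| Plain box | about 0.8 mm |
| Handle | about 1.5 mm |
| Collar | under 1 mm from where I took the sheave's middle to be |

Some checks disagreed or failed:
- **Sheave:** my two measurements differed, -1.3/+0.1 mm and then -2.1/+1.7 mm in plate x/y. Both fall inside the ring, so I left it.
- **Collar:** the two cameras differed by about 3 mm in y. While it hung in the gripper, the network reported it in the wrong place, and I ignored that reading.
- **Box with oil cup:** the arm hid it from the top camera in the last check, so that result rests mainly on the scene camera. An earlier check with both cameras clear gave about 1 mm.

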